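# Put away the budgie's washed things

## Task

Put away the budgie's washed things. Stand the steel feeding cup in the smaller bay of the two-bay dish tray and the ceramic ramekin in its larger bay, both upright and never tipped over on the way, and lay the orange rattle flat in the square toy tray. Lay the round mineral stone flat in the treat box and only then put the treat box's lid on, cut corners over cut corners, so that it sits fully down and level.

Things in the scene. Friction and masses are not known exactly. Their poses are not given: they have to be found in the camera images.
- cup: Stainless steel feeding cup, open at the top, round with straight sides, outer diameter 56 mm, height 46 mm, wall 2 mm, about 70 g. Loose, upright. Origin: centre of its underside; z up.
- ramekin: Beige ceramic ramekin with finely ribbed straight sides, open at the top, outer diameter 66 mm over the ribs (64 mm at the wall), height 36 mm, wall 4 mm, about 160 g. Loose, upright. Origin: centre of its underside; z up.
- rattle: Small orange plastic rattle lying flat: a dumbbell 86 mm long along its x axis, a round bar of diameter 16 mm and 46 mm long between two square rounded end blocks (28 x 28 mm, 20 mm long), about 35 g. Loose. Origin: its middle, on the bar's axis, 14 mm above what it lies on.
- stone: Pale round mineral stone, a plain disc of diameter 32 mm and height 18 mm, about 30 g. Loose, lying flat. Origin: its centre, 9 mm above what it lies on; z is the disc's axis.
- lid: Treat box lid, cream plastic, loose, right way up, 60 g: plate 68 (x) x 104 mm (y), both +y corners cut at 45 deg (14 mm legs), top 12 mm above its lower edge; under it a skirt 9 mm deep, 3 mm thick. On top, centred, a grip ridge 14 mm (x) x 44 mm (y) from 12 to 30 mm above the lower edge. Origin: centre of the skirt's lower edge.
- treat_box: Cream open plastic box, fixed: 68 (x) x 104 mm (y), both +y corners cut at 45 deg (14 mm legs). Inside space 50 x 86 mm, floor 4 mm above the table. A shoulder at height 18 mm carries the lid's skirt; a rim 56 x 92 mm outside, to height 25 mm, enters it with 3 mm play. Lid seated: its origin 18 mm above this one, axes parallel (end for end it cannot seat). Origin: centre of underside.
- dish_tray: Low dark wooden tray, fixed: 106 (x) x 186 mm (y), rim 12 mm high, walls 3 mm, floor 3 mm above the table. A divider 4 mm thick, as high as the rim, parts it in two bays, both x = -50 to 50 mm: larger y = -90 to 14 mm (middle y = -38), smaller y = 18 to 90 mm (middle y = 54). Origin: centre of underside.
- toy_tray: Square grey plastic toy tray, fixed to the table: outside 126 x 126 mm, rim 22 mm high, walls and floor 3 mm thick (inside 120 x 120 mm). Origin: centre of the underside.
Mind the look-alikes: they are no part of the job. Of the things shaped like the rattle, the orange one is meant. What is shaped like the stone but black is not meant.

How it is judged:
By the outcome, as a careful person would: the job done as asked, in the order asked, and still so for the second after the job is handed in, with the robot touching nothing.
It also fails if it takes over 125 s, if anything falls off the work surface, if the arm or the gripper's body presses on something with over 40 N, if the wrist force passes 120 N, or if a joint passes its speed limit or range.

## Robot

A 6-joint arm with a two-finger parallel gripper is mounted at the origin on the work surface. World frame = base frame: x ahead of the robot, y to its left, z up, the work surface at z = 0. Lengths are in m, angles in rad, forces in N, time in s.
With the tool pointing down it reaches from about 0.375 to 0.975 m from the base axis. Payload 3.8 kg.
Tool frame: the origin (TCP) lies midway between the tips of the shut fingers; the grasp point (between the pads) lies 19 mm behind it; z points along the fingers, y is the line along which they close (so a half turn about z gives the same grasp; the last joint's range is limited). The gripper opens to 85 mm and grips with 20 to 120 N. Pads are 22 mm wide; open, the fingers measure 114 mm over their backs; the gripper's body (76 mm by 85 mm) begins 54 mm behind the grasp point. The pads swing forward as they close: fully open they stand 13 mm farther back than shut.
Start: joints at [1.14, 0.264, 1.604, -0, 1.274, -0.037], TCP at [0.259, 0.623, 0.231] pointing down, gripper open.
Joint ranges: [-2.63, 2.63], [-0.94, 2.18], [0.31, 2.57], [-1.31, 4.45], [0, 2.66], [-2.55, 2.55]. Speed limits (rad/s): [2.57, 2.57, 3.14, 3.14, 3.14, 3.14].

## Interface

Orientations are given as a rotation vector (axis times angle).
In Python, from workcell import sensors, viewer, job gives the robot as it stands.
- The arm moves only by the shell command python3 -m inch 'ROWS' [FORCE]. ROWS is JSON, one flat list of numbers, 7 for each row, row after row: the shift along the tool's x, y, z in mm, then the turn, a rotation vector about the tool's x, y, z in degrees, then the finger opening in mm, from 0 to 85.4. A call has exactly 8 rows; each row shifts and turns the commanded pose from where the row before left it, along the tool's axes as they then stand; what a row does not reach is not made up. A row lasts 1/10 s, in which the tool goes at most 50 mm and 8.59 degrees, less where a joint would pass 70% of its speed; a pose out of reach is approached as far as the arm can. A call is refused whole if a number of a shift passes 50 or a number of a turn 8.59, either way. A call with a gripper value outside its range is refused whole. The fingers move at their own pace and stop on an object; FORCE is the grip in N (left out, the last holds). Time passes only in rows, so rows that do not move let the fingers close, or fill a call up. It gives the time, the measured TCP pose, the force, the opening and the grip force at its end, in the units of the state.
- sensors.read_state(): the state, without advancing time (a new reading comes with each control period).
- viewer.read_camera(name): name is "scene" or "top" or "wrist"; returns the picture (400x640x3 uint8, red, green, blue); there is no depth.
- viewer.camera_params(name): a dict with "K" (3x3 intrinsics, pixels), "k1" (the pictures are not rectified: a ray, as slopes to the right and down, at radius r is drawn at 1 + k1 r^2 times it, then the intrinsics apply), "world_to_cam" (4x4, takes a point from world to camera coordinates). Camera axes: x right, y down, z forward; pixel columns grow to the right and rows downward; lengths in m; the calibration is good to about 2 mm. A picture is of the moment at which its call begins: read the wrist's pose just before it. camera_params takes no time and is no camera call; for the wrist camera it gives the pose at the moment of the call.
- job.finish_job(): hands the job in; it is judged then, once.
The state is a dict: "time": time; "q": joint angles; "joint_vel": joint speeds; "joint_torque": joint torques, N m; "tool_pos": TCP position; "tcp_rot": TCP orientation; "wrist_force": force on the tool from outside, world axes, zero at the start; "torque": the same for the moment, N m; "width": opening from 0.0 (shut) to 1.0 (fully open); "grip_force": force on a finger pad.
Only numpy, scipy, OpenCV 4.12 (cv2) and the standard library are available. Lean on these libraries where they do the work, as an engineer would, in place of code of your own. Each camera call takes 0.05 s, during which the arm holds its last target. There are 200 camera calls.

## Working session

There is one attempt and no reset: what is moved stays moved. The work goes in short steps, Python scripts to look and compute and a shell command to move; the robot and the scene stay as the last step left them, time stands still between calls to the robot, and variables do not carry over. Pictures are saved under pics/ and viewed, at most 15 in all, crops included, and the job is handed in when it is done.

```bash
mkdir -p pics && ls
python3 - <<'E'
from workcell import sensors, viewer, job
import cv2,numpy as np
s=sensors.read_state();print({k:np.round(v,3).tolist() for k,v in s.items()})
for n in ("top","scene"):
    im=viewer.read_camera(n);cv2.imwrite(f"pics/{n}0.png",im[:,:,::-1])
    p=viewer.camera_params(n);print(n,p)
E
```

```text
pics
{'time': 0.0, 'q': [1.14, 0.265, 1.605, 0.0, 1.274, -0.037], 'joint_vel': [-0.001, 0.002, 0.0, 0.002, 0.002, -0.001], 'joint_torque': [0.003, -51.511, -36.732, 0.0, 0.013, 0.0], 'tool_pos': [0.259, 0.623, 0.23], 'tcp_rot': [-0.614, -3.08, 0.003], 'wrist_force': [-0.598, -0.075, 0.038], 'torque': [0.038, 0.013, -0.04], 'grip_force': 0.0, 'width': 0.996}
top {'K': array([[426.07888978,   0.        , 319.97588254],
       [  0.        , 426.07888978, 199.97343883],
       [  0.        ,   0.        ,   1.        ]]), 'k1': -0.07934647845968053, 'world_to_cam': array([[ 0.01097885, -0.99978094,  0.01781951, -0.00750117],
       [-0.99134682, -0.01321401, -0.13060198,  0.4875881 ],
       [ 0.13080884, -0.01623146, -0.99127473,  0.87142847],
       [ 0.        ,  0.        ,  0.        ,  1.        ]])}
scene {'K': array([[446.24956865,   0.        , 309.25801251],
       [  0.        , 446.24956865, 204.97459637],
       [  0.        ,   0.        ,   1.        ]]), 'k1': 0.01567814019051495, 'world_to_cam': array([[-0.35048914,  0.93656522,  0.00171946,  0.15516348],
       [ 0.75393121,  0.2832306 , -0.59276316, -0.35223621],
       [-0.55564836, -0.2064607 , -0.805375  ,  1.20743867],
       [ 0.        ,  0.        ,  0.        ,  1.        ]])}
```

View pics/top0.png

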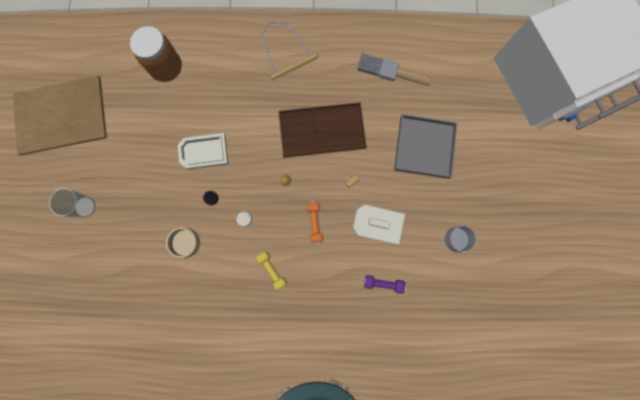

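View pics/scene0.png

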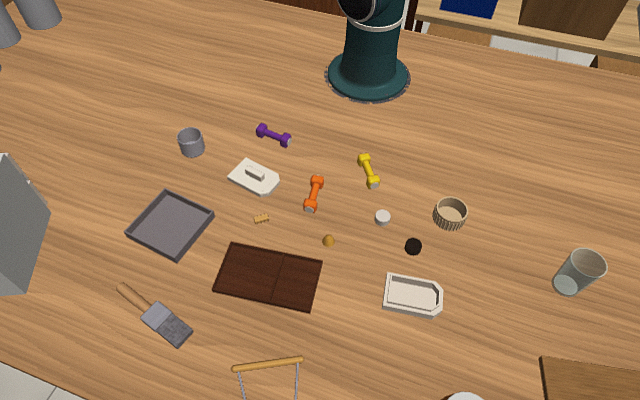

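Top view: dish tray (322,130), toy tray (426,147), treat box (203,151), lid (380,224; cut corners on the left), cup (460,239), ramekin (183,242), orange rattle (315,222), white stone (244,219), black decoy (211,198). Scene view: cup (191,142), lid (254,176), orange rattle (314,194), stone (383,217), ramekin (450,213), box (413,295), dish tray (268,277), toy tray (171,225). I'll enlarge both pictures.

```bash
cat > h.py <<'E'
import numpy as np,cv2
from scipy.spatial.transform import Rotation as R
from workcell import sensors, viewer, job
def ray(p,uv):
    K=p["K"];D=np.array([p["k1"],0,0,0,0.])
    n=cv2.undistortPoints(np.array([[uv]],float),K,D)[0,0]
    T=p["world_to_cam"];d=T[:3,:3].T@np.r_[n,1];o=-T[:3,:3].T@T[:3,3]
    return o,d/np.linalg.norm(d)
def plane(p,uv,z):
    o,d=ray(p,uv);return o+d*(z-o[2])/d[2]
def tri(*pu):
    A=0;b=0
    for p,uv in pu:
        o,d=ray(p,uv);M=np.eye(3)-np.outer(d,d);A=A+M;b=b+M@o
    x=np.linalg.solve(A,b)
    return x,max(np.linalg.norm((np.eye(3)-np.outer(ray(p,u)[1],ray(p,u)[1]))@(x-ray(p,u)[0])) for p,u in pu)
def proj(p,X):
    T=p["world_to_cam"];r=cv2.Rodrigues(T[:3,:3])[0]
    return cv2.projectPoints(np.atleast_2d(np.array(X,float)),r,T[:3,3],p["K"],np.array([p["k1"],0,0,0,0.]))[0][:,0]
def crop(im,name,u0,v0,w,h,f):
    cv2.imwrite(f"pics/{name}.png",cv2.resize(im[v0:v0+h,u0:u0+w,::-1],None,fx=f,fy=f,interpolation=cv2.INTER_CUBIC))
E
python3 - <<'E'
from h import *
t=cv2.imread("pics/top0.png")[:,:,::-1];s=cv2.imread("pics/scene0.png")[:,:,::-1]
crop(t,"topc",160,96,330,190,2.4);crop(s,"scenec",115,110,360,210,2.2)
E
```

```text
(no output)
```

View pics/topc.png

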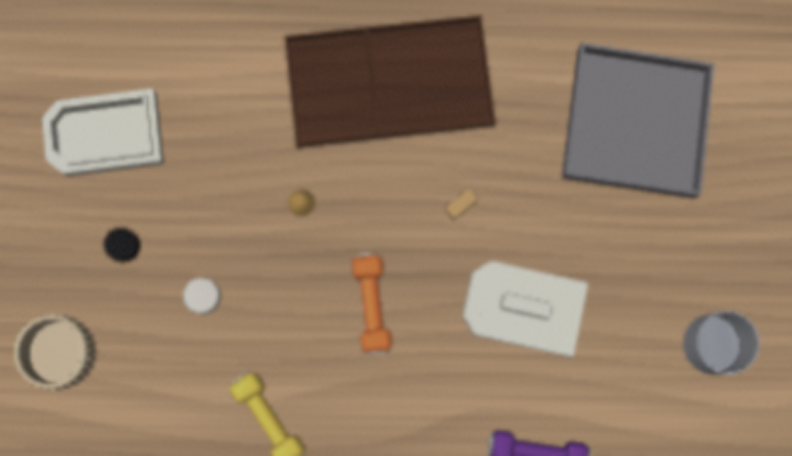

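View pics/scenec.png

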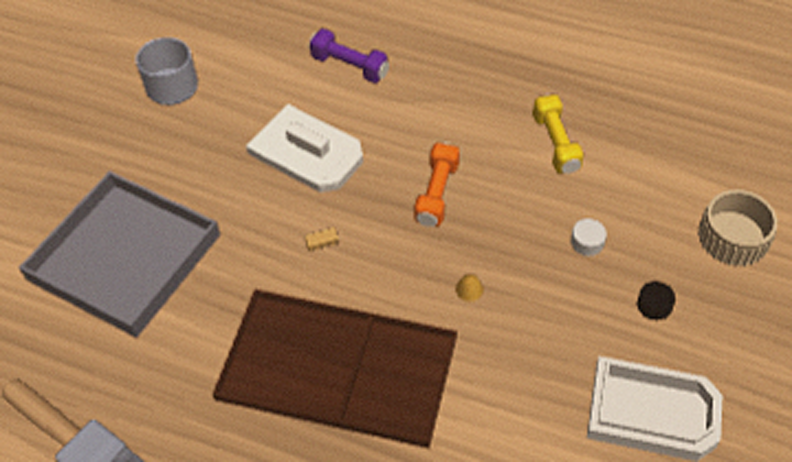

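The crops show clear rims: dish tray corners in the top crop at (286,38), (480,16), (495,125) and (297,147), with the divider at (370,29)-(375,138), so the smaller bay is toward +y. Toy tray corners are (580,44), (712,65), (698,197) and (563,178). I'll triangulate these and coarse object positions.

```bash
cat >> h.py <<'E'
def go(xyz,yawdeg=None):
    "tool shift in mm after turning to yaw (world angle of tool y axis)"
    s=sensors.read_state();M=R.from_rotvec(s["tcp_rot"]).as_matrix()
    y=M[:,1];cur=np.degrees(np.arctan2(y[1],y[0]))
    d=0 if yawdeg is None else -((yawdeg-cur+90)%180-90)
    M2=M@R.from_rotvec([0,0,np.radians(d)]).as_matrix()
    sh=M2.T@(np.array(xyz)-s["tool_pos"])*1000
    print("at",np.round(s["tool_pos"]*1 if hasattr(s["tool_pos"],'shape') else s["tool_pos"],4),"yaw",round(cur,1),"q6",round(s["q"][5],2),"turn z",round(d,1),"then shift",np.round(sh,1))
E
python3 - <<'E'
from h import *
t=viewer.camera_params("top");s=viewer.camera_params("scene");w=viewer.camera_params("wrist")
T=lambda a,b:(160+a/2.4,96+b/2.4)
S=lambda a,b:(115+a/2.2,110+b/2.2)
P={"dish NE":((286,38),(431,447)),"dish NW":((480,16),(215,398)),"dish SW":((495,125),(257,290)),"dish SE":((297,147),(457,332)),
"divN":((370,29),(345,417)),"divS":((375,138),(373,318)),
"toy1":((580,44),(136,334)),"toy2":((712,65),(22,270)),"toy3":((698,197),(111,175)),"toy4":((563,178),(218,228)),
"ratA":((367,267),(430,210)),"ratB":((376,341),(444,157)),"stone":((201,295),(590,231)),"ram rim":((55,351),(738,214)),"cup rim":((724,343),(166,57)),
"lid a":((588,283),(247,147)),"lid b":((574,355),(289,105)),"ridge":((526,304),(308,133))}
for k,(a,b) in P.items():
    x,e=tri((t,T(*a)),(s,S(*b)));print(k,np.round(x*1000,1),"err",round(e*1000,1))
st=sensors.read_state();M=R.from_rotvec(st["tcp_rot"]).as_matrix();Tw=w["world_to_cam"]
o=-Tw[:3,:3].T@Tw[:3,3]
print("cam in tool",M.T@(o-st["tool_pos"]),"\n",M.T@Tw[:3,:3].T,w["K"],w["k1"])
E
```

```text
dish NE [690.8  94.1   1.4] err 1.8
dish NW [714.8 -89.5   4.5] err 0.9
dish SW [ 608.3 -102.8    7.4] err 0.9
dish SE [585.   80.    6.1] err 0.9
divN [696.1  17.7  11.9] err 4.6
divS [595.8   6.6   3.1] err 0.8
toy1 [ 686.9 -181.9    9.4] err 2.3
toy2 [ 667.8 -306.5   16.2] err 0.8
toy3 [ 542.8 -290.7   12.9] err 0.1
toy4 [ 559.6 -166.4    7.7] err 0.2
ratA [473.9  13.7  13.4] err 0.6
ratB [407.7   4.4  13. ] err 0.1
stone [446.4 161.9  16.3] err 0.8
ram rim [394.  285.   35.2] err 0.7
cup rim [ 407.5 -299.6   43.7] err 0.3
lid a [ 462.1 -186.5    9.1] err 1.2
lid b [ 396.5 -172.1    9.6] err 2.0
ridge [ 440.7 -126.6   31.6] err 0.8
cam in tool [ 0.07559816 -0.00089461 -0.14222758] 
 [[-6.28928111e-04 -9.56143556e-01 -2.92897773e-01]
 [ 9.99999143e-01 -2.64987587e-04 -1.28222688e-03]
 [ 1.14837870e-03 -2.92898328e-01  9.56142903e-01]] [[335.42049015   0.         324.12083658]
 [  0.         335.42049015 203.49840712]
 [  0.           0.           1.        ]] -0.05023237694345999
```

```bash
python3 -c "
from h import *
go((.394,.285,.16))"
```

```text
at [0.2587 0.6227 0.2301] yaw 67.4 q6 -0.04 turn z 0 then shift [-254.5 -259.8   70.6]
```

```bash
python3 -m inch '[-32,-32,8,0,0,0,85, -36,-36,10,0,0,0,85, -36,-36,10,0,0,0,85, -36,-36,10,0,0,0,85, -36,-36,10,0,0,0,85, -36,-36,10,0,0,0,85, -28,-30,10,0,0,0,85, -14,-17,3,0,0,0,85]' 40
python3 - <<'E'
from h import *
go((.394,.285,.16))
p=viewer.camera_params("wrist");im=viewer.read_camera("wrist");crop(im,"w1",0,0,640,400,1.25)
np.savez("w1.npz",**p)
for X in [(.394,.285,.036),(.446,.162,.018)]: print(proj(p,X))
E
```

```text
time: 0.9
tool_pos: [0.3902, 0.2917, 0.1603]
tcp_rot: [-0.617, -3.079, 0.005]
wrist_force: [-0.7, 0.5, -0.4]
width: 0.991
grip_force: 0.0
at [0.3902 0.2917 0.1603] yaw 67.3 q6 -0.58 turn z 0 then shift [-6.  -4.7  0.3]
[[320.45329792 203.61434812]]
[[225.27006829 291.78081395]]
```

View pics/w1.png

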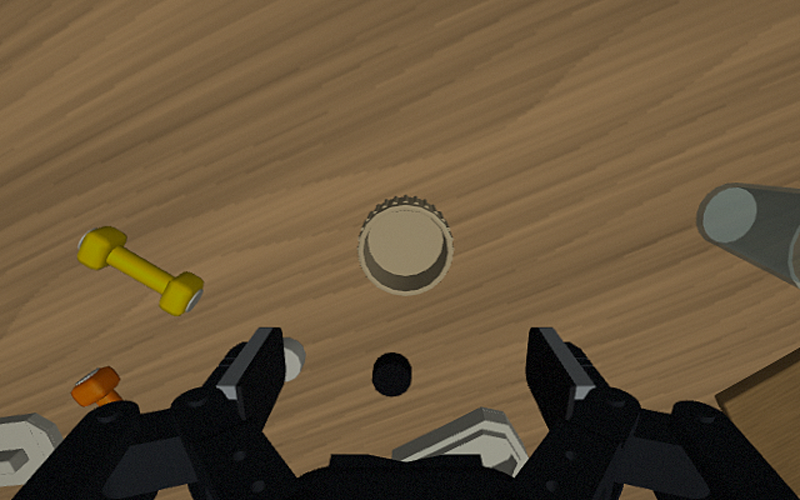

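The wrist view shows the ramekin rim centred at crop (406,249), which is pixel (325,199). The black decoy and the treat box are below, and the yellow rattle is at the left.

Run:
```python
from h import *
p=dict(np.load("w1.npz"));x=plane(p,(324.8,199.4),.036);print(x)
go((x[0],x[1],.010))
```

```text
[0.39202456 0.28974228 0.036     ]
at [0.3905 0.2899 0.1601] yaw 67.3 q6 -0.58 turn z 0 then shift [ -1.5   1.2 150.1]
```

```bash
python3 -m inch '[-1,0,10,0,0,0,85, -1.5,-1,25,0,0,0,85, 0,0,30,0,0,0,85, 0,0,30,0,0,0,85, 0,0,25,0,0,0,85, 0,0,18,0,0,0,85, 0,0,12,0,0,0,85, 0,0,6,0,0,0,85]' && python3 -m inch '[0,0,0,0,0,0,85, 0,0,0,0,0,0,60, 0,0,0,0,0,0,55, 0,0,0,0,0,0,50, 0,0,0,0,0,0,50, 0,0,0,0,0,0,50, 0,0,0,0,0,0,50, 0,0,0,0,0,0,50]' 40
```

```text
time: 1.75
tool_pos: [0.3915, 0.2937, 0.0046]
tcp_rot: [-0.613, -3.08, 0.002]
wrist_force: [0.5, -0.6, -0.2]
width: 0.996
grip_force: 0.0
time: 2.55
tool_pos: [0.3936, 0.2941, 0.0076]
tcp_rot: [0.615, 3.079, 0.003]
wrist_force: [-1.2, 0.1, 6.5]
width: 0.747
grip_force: 44.6
```

```bash
python3 -m inch '[0,0,-5,0,0,0,50, 0,0,-12,0,0,8.5,50, 0,0,-18,0,0,8.5,50, 0,0,-20,0,0,8.5,50, 0,0,-18,0,0,8.5,50, 0,0,-12,0,0,8.5,50, 0,0,-8,0,0,8.5,50, 0,0,0,0,0,8.5,50]'
python3 - <<'E'
from h import *
s=sensors.read_state();print(s["width"],s["grip_force"],s["wrist_force"])
go((.655,-.042,.095),7.5)
E
```

```text
time: 3.35
tool_pos: [0.3936, 0.2939, 0.1009]
tcp_rot: [2.069, 2.363, 0.005]
wrist_force: [0.0, -0.1, -1.3]
width: 0.746
grip_force: 44.5
0.7464615067792715 44.46539584547281 [ 0.02394174 -0.08209556 -1.26048389]
at [0.3936 0.2939 0.1009] yaw 7.6 q6 0.46 turn z 0.1 then shift [-367.2  215.3    6. ]
```

```bash
python3 -m inch '[-10,6,0,0,0,0,50, -20,12,0,0,0,0,50, -28,16,0,0,0,0,50, -30,17,0,0,0,0,50, -30,17,0,0,0,0,50, -30,17,0,0,0,0,50, -30,18,0,0,0,0,50, -30,18,0,0,0,0,50]' && python3 -m inch '[-30,18,0,0,0,0,50, -30,18,0,0,0,0,50, -30,18,0,0,0,0,50, -28,17,0,0,0,0,50, -20,12,0,0,0,0,50, -14,8,0,0,0,0,50, -7,3,0,0,0,0,50, 0,0,0,0,0,0,50]'
python3 - <<'E'
from h import *
go((.655,-.042,.095),7.5)
im=viewer.read_camera("wrist");p=viewer.camera_params("wrist")
go((.655,-.042,.095),7.5)
crop(im,"w2",0,0,640,400,1.25);np.savez("w2.npz",**p)
t=viewer.camera_params("top");T=lambda a,b:(160+a/2.4,96+b/2.4)
for c in [(286,38),(480,16),(495,125),(297,147)]: print(plane(t,T(*c),.012))
E
```

```text
time: 4.15
tool_pos: [0.5417, 0.1018, 0.0987]
tcp_rot: [-2.058, -2.374, 0.001]
wrist_force: [-0.2, 0.4, -1.6]
width: 0.748
grip_force: 44.5
time: 4.95
tool_pos: [0.656, -0.0413, 0.0987]
tcp_rot: [-2.062, -2.369, 0.001]
wrist_force: [-0.4, 0.7, -1.0]
width: 0.745
grip_force: 44.5
at [ 0.656  -0.0413  0.0987] yaw 7.9 q6 -0.24 turn z 0.4 then shift [-0.6 -1.1  3.7]
at [ 0.6555 -0.0404  0.0987] yaw 8.0 q6 -0.24 turn z 0.5 then shift [-1.5 -0.7  3.7]
[0.68768918 0.09146033 0.012     ]
[ 0.71234879 -0.08955698  0.012     ]
[ 0.60744099 -0.10301853  0.012     ]
[0.58387889 0.07871351 0.012     ]
```

View pics/w2.png

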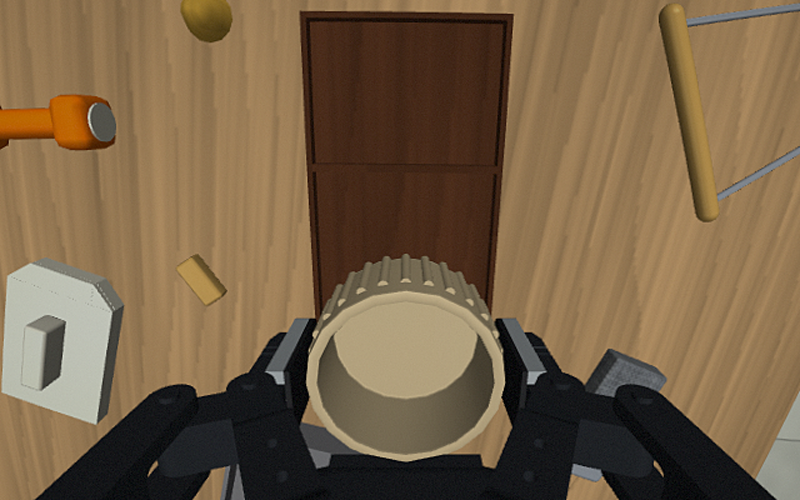

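The wrist view shows the ramekin held level. The tray's smaller-bay end corners are at crop (301,12) and (513,14), and the divider runs from (312,166) to (499,168).

Run:
```python
from h import *
p=dict(np.load("w2.npz"))
q=[plane(p,(a/1.25,b/1.25),.012) for a,b in [(301,12),(513,14),(312,166),(499,168)]]
print(np.round(q,4))
end=(q[0]+q[1])/2;div=(q[2]+q[3])/2;u=(end-div)/np.linalg.norm(end-div)
print("len",np.linalg.norm(end-div),"width",np.linalg.norm(q[1]-q[0]),"yaw",np.degrees(np.arctan2(u[1],u[0]))-90)
c=end-.093*u;print("centre",c,"small",c+.054*u,"large",c-.038*u)
b=c-.038*u;go((b[0],b[1],.011),7.5)
```

```text
[[0.5853 0.0803 0.012 ]
 [0.6891 0.0939 0.012 ]
 [0.5969 0.0058 0.012 ]
 [0.6969 0.0187 0.012 ]]
len 0.0754796874781477 width 0.10476498136000585 yaw 7.379175483764342
centre [ 0.64914293 -0.00512823  0.012     ] small [0.64220743 0.04842454 0.012     ] large [ 0.65402347 -0.04281351  0.012     ]
at [ 0.6555 -0.0404  0.0987] yaw 8.0 q6 -0.24 turn z 0.5 then shift [-2.2 -1.7 87.7]
```

```bash
python3 -m inch '[0,0,10,0,0,0,50, -1,-1,20,0,0,0,50, -1,-1,20,0,0,0,50, 0,0,16,0,0,0,50, 0,0,10,0,0,0,50, 0,0,6,0,0,0,50, 0,0,4,0,0,0,50, 0,0,1.5,0,0,0,50]' && python3 -m inch '[0,0,0,0,0,0,50, 0,0,0,0,0,0,85, 0,0,0,0,0,0,85, 0,0,0,0,0,0,85, 0,0,-10,0,0,0,85, 0,0,-25,0,0,0,85, 0,0,-30,0,0,0,85, 0,0,-30,0,0,0,85]'; python3 -c "
from h import *
go((.407,-.300,.16),7.5)"
```

```text
time: 5.8
tool_pos: [0.6548, -0.0426, 0.0117]
tcp_rot: [2.062, 2.37, 0.0]
wrist_force: [-0.2, -0.2, -0.9]
width: 0.744
grip_force: 44.5
time: 6.6
tool_pos: [0.6543, -0.0427, 0.1081]
tcp_rot: [-2.062, -2.37, 0.0]
wrist_force: [0.8, -0.0, -0.1]
width: 0.996
grip_force: 0.0
at [ 0.6543 -0.0427  0.1081] yaw 7.9 q6 -0.24 turn z 0.4 then shift [-222.8 -278.8  -51.8]
```

```bash
python3 -m inch '[-14,-18,-10,0,0,0,85, -28,-35,-12,0,0,0,85, -30,-38,-12,0,0,0,85, -32,-40,-10,0,0,0,85, -32,-40,-8,0,0,0,85, -32,-40,0,0,0,0,85, -30,-38,0,0,0,0,85, -20,-24,0,0,0,0,85]' && python3 -m inch '[-6,-8,0,0,0,0,85, 0,0,0,0,0,0,85, 0,0,0,0,0,0,85, 0,0,0,0,0,0,85, 0,0,0,0,0,0,85, 0,0,0,0,0,0,85, 0,0,0,0,0,0,85, 0,0,0,0,0,0,85]'
python3 - <<'E'
from h import *
im=viewer.read_camera("wrist");p=viewer.camera_params("wrist")
go((.407,-.300,.16),7.5)
crop(im,"w3",0,0,640,400,1.25);np.savez("w3.npz",**p)
E
```

```text
time: 7.4
tool_pos: [0.4157, -0.2944, 0.1592]
tcp_rot: [2.063, 2.367, -0.001]
wrist_force: [0.2, -0.0, 0.5]
width: 0.997
grip_force: 0.0
time: 8.2
tool_pos: [0.4109, -0.2993, 0.1578]
tcp_rot: [-2.061, -2.37, -0.0]
wrist_force: [-0.2, 0.1, -0.1]
width: 0.996
grip_force: 0.0
at [ 0.4108 -0.2994  0.1578] yaw 8.0 q6 -0.82 turn z 0.5 then shift [-0.1 -3.9 -2.2]
```

View pics/w3.png

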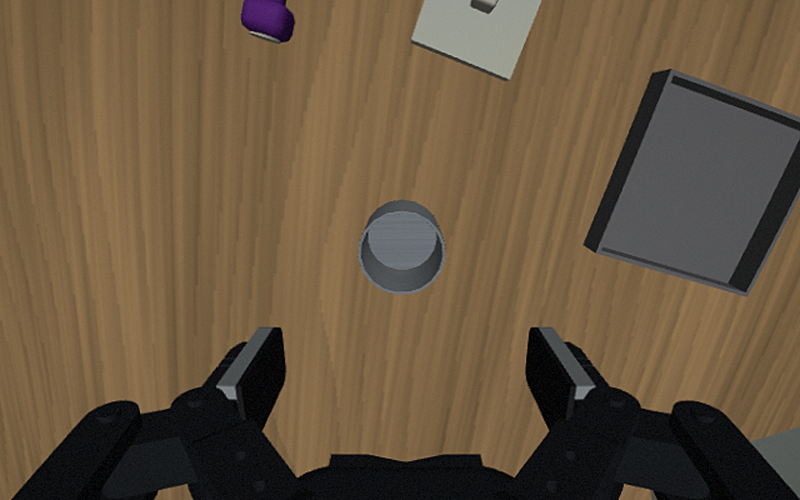

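The cup rim circle is centred at crop (402,251), pixel (321.6,200.8). The toy tray shows at the right and the lid at the top.

Run:
```python
from h import *
p=dict(np.load("w3.npz"));x=plane(p,(321.6,200.8),.046);print(x)
go((x[0],x[1],.010),7.5)
```

```text
[ 0.40763927 -0.30130363  0.046     ]
at [ 0.4108 -0.2994  0.1578] yaw 8.0 q6 -0.82 turn z 0.5 then shift [ -1.5  -3.4 147.8]
```

```bash
python3 -m inch '[-1,-2,10,0,0,0,85, -0.5,-1.5,25,0,0,0,85, 0,0,30,0,0,0,85, 0,0,30,0,0,0,85, 0,0,25,0,0,0,85, 0,0,15,0,0,0,85, 0,0,9,0,0,0,85, 0,0,4,0,0,0,85]' && python3 -m inch '[0,0,0,0,0,0,85, 0,0,0,0,0,0,60, 0,0,0,0,0,0,45, 0,0,0,0,0,0,40, 0,0,0,0,0,0,40, 0,0,0,0,0,0,40, 0,0,0,0,0,0,40, 0,0,0,0,0,0,40]' 30 && python3 -m inch '[0,0,-4,0,0,0,40, 0,0,-10,0,0,0,40, 0,0,-20,0,0,0,40, 0,0,-25,0,0,0,40, 0,0,-20,0,0,0,40, 0,0,-12,0,0,0,40, 0,0,-6,0,0,0,40, 0,0,-3,0,0,0,40]'; python3 -c "
from h import *
go((.642,.0485,.11),7.5)"
```

```text
time: 9.05
tool_pos: [0.4066, -0.3011, 0.0086]
tcp_rot: [-2.061, -2.368, 0.0]
wrist_force: [-0.2, -1.0, -0.2]
width: 0.996
grip_force: 0.0
time: 9.85
tool_pos: [0.4082, -0.3022, 0.0112]
tcp_rot: [2.061, 2.368, -0.0]
wrist_force: [-0.7, 0.4, 6.5]
width: 0.657
grip_force: 31.9
time: 10.65
tool_pos: [0.4075, -0.3015, 0.1103]
tcp_rot: [2.062, 2.37, 0.0]
wrist_force: [0.1, 0.1, -0.7]
width: 0.651
grip_force: 32.0
at [ 0.4075 -0.3015  0.1103] yaw 7.9 q6 -0.82 turn z 0.4 then shift [3.164e+02 2.782e+02 3.000e-01]
```

```bash
python3 -m inch '[8,7,0,0,0,0,40, 16,14,0,0,0,0,40, 24,21,0,0,0,0,40, 27,24,0,0,0,0,40, 27,24,0,0,0,0,40, 27,24,0,0,0,0,40, 27,24,0,0,0,0,40, 27,24,0,0,0,0,40]' && python3 -m inch '[27,24,0,0,0,0,40, 27,24,0,0,0,0,40, 27,24,0,0,0,0,40, 22,19,0,0,0,0,40, 16,14,0,0,0,0,40, 10,8,0,0,0,0,40, 4,3,0,0,0,0,40, 0,0,0,0,0,0,40]'
python3 - <<'E'
from h import *
im=viewer.read_camera("wrist");p=viewer.camera_params("wrist")
go((.642,.0485,.0147),7.5)
crop(im,"w4",0,0,640,400,1.25);np.savez("w4.npz",**p)
E
```

```text
time: 11.45
tool_pos: [0.5424, -0.0956, 0.1084]
tcp_rot: [-2.061, -2.368, 0.002]
wrist_force: [1.0, -0.4, -0.8]
width: 0.653
grip_force: 32.0
time: 12.25
tool_pos: [0.6388, 0.0498, 0.1094]
tcp_rot: [-2.061, -2.37, 0.002]
wrist_force: [-0.4, -0.3, -0.7]
width: 0.655
grip_force: 32.0
at [0.6385 0.0493 0.1095] yaw 7.9 q6 -0.1 turn z 0.4 then shift [-1.2  3.4 94.8]
```

```bash
python3 -m inch '[0,1,10,0,0,0,40, -1,1,20,0,0,0,40, 0,1.5,20,0,0,0,40, 0,0,18,0,0,0,40, 0,0,13,0,0,0,40, 0,0,7,0,0,0,40, 0,0,4,0,0,0,40, 0,0,2,0,0,0,40]' && python3 -m inch '[0,0,0,0,0,0,40, 0,0,0,0,0,0,80, 0,0,0,0,0,0,80, 0,0,0,0,0,0,80, 0,0,-10,0,0,0,80, 0,0,-25,0,0,0,80, 0,0,-30,0,0,0,80, 0,0,-30,0,0,0,80]'; python3 -c "
from h import *
go((.446,.162,.16))"
```

```text
time: 13.1
tool_pos: [0.6429, 0.0491, 0.0159]
tcp_rot: [2.062, 2.369, 0.0]
wrist_force: [0.2, -0.1, 0.0]
width: 0.656
grip_force: 32.0
time: 13.9
tool_pos: [0.6425, 0.0494, 0.1124]
tcp_rot: [-2.062, -2.37, 0.0]
wrist_force: [0.2, 0.4, 0.5]
width: 0.939
grip_force: 0.0
at [0.6425 0.0494 0.1124] yaw 7.9 q6 -0.1 turn z 0 then shift [ 138.7 -179.1  -47.6]
```

```bash
python3 -m inch '[0,0,-6,0,0,-8.5,80, 0,0,-6,0,0,-8.5,80, 0,0,-6,0,0,-8.5,80, 0,0,-6,0,0,-8.5,80, 0,0,-6,0,0,-8.5,80, 0,0,-6,0,0,-8.5,80, 0,0,-6,0,0,-8.5,80, 0,0,-6,0,0,-8.5,80]' && python3 -m inch '[0,0,0,0,0,-8.5,80, 0,0,0,0,0,-8.5,80, 20,15,0,0,0,-4,80, 36,27,0,0,0,0,60, 40,30,0,0,0,0,60, 40,30,0,0,0,0,60, 30,22,0,0,0,0,60, 15,11,0,0,0,0,60]' &&  python3 -m inch '[0,0,0,0,0,0,60, 0,0,0,0,0,0,60, 0,0,0,0,0,0,60, 0,0,0,0,0,0,60, 0,0,0,0,0,0,60, 0,0,0,0,0,0,60, 0,0,0,0,0,0,60, 0,0,0,0,0,0,60]'
python3 - <<'E'
from h import *
im=viewer.read_camera("wrist");p=viewer.camera_params("wrist")
go((.446,.162,.16),97)
crop(im,"w5",0,0,640,400,1.25);np.savez("w5.npz",**p)
E
```

```text
time: 14.7
tool_pos: [0.6429, 0.0494, 0.1602]
tcp_rot: [0.375, 3.118, 0.0]
wrist_force: [-0.1, 0.1, -0.5]
width: 0.939
grip_force: 0.0
time: 15.5
tool_pos: [0.445, 0.1639, 0.1594]
tcp_rot: [0.193, -3.135, -0.001]
wrist_force: [-0.2, -0.5, 0.2]
width: 0.703
grip_force: 0.0
time: 16.3
tool_pos: [0.4477, 0.1628, 0.1588]
tcp_rot: [0.19, -3.136, 0.0]
wrist_force: [0.6, 0.3, -0.6]
width: 0.702
grip_force: 0.0
at [0.4477 0.1629 0.1588] yaw 96.9 q6 -1.4 turn z -0.1 then shift [ 1.8 -0.7 -1.2]
```

View pics/w5.png

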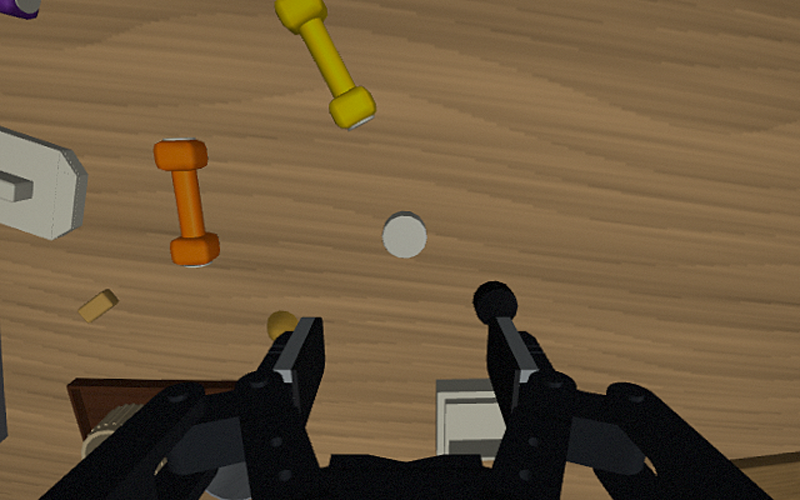

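The stone's top face is centred at crop (405,236), pixel (324,188.8). The decoy at (494,300) is clear of the finger corridor. The orange rattle's end blocks are at (180,156) and (195,249).

Run:
```python
from h import *
p=dict(np.load("w5.npz"));f=lambda a,b,z:plane(p,(a/1.25,b/1.25),z)
x=f(405,236,.018);print(x,f(494,300,.018))
go((x[0],x[1],.002))
t=viewer.camera_params("top");print("top",plane(t,(160+201/2.4,96+295/2.4),.018))
print("rattle",f(180,155,.026),f(195,248,.026))
```

```text
[0.4450026  0.16173165 0.018     ] [0.48512131 0.23220834 0.018     ]
at [0.4477 0.1629 0.1588] yaw 96.9 q6 -1.4 turn z 0 then shift [  2.8  -0.8 156.8]
top [0.44643434 0.16088579 0.018     ]
rattle [0.4063444  0.00955024 0.026     ] [0.4687791  0.01821059 0.026     ]
```

```bash
python3 -m inch '[1,0,10,0,0,0,60, 1.8,-0.8,25,0,0,0,60, 0,0,30,0,0,0,60, 0,0,32,0,0,0,60, 0,0,28,0,0,0,60, 0,0,18,0,0,0,60, 0,0,9,0,0,0,60, 0,0,4,0,0,0,60]' && python3 -m inch '[0,0,0,0,0,0,60, 0,0,0,0,0,0,45, 0,0,0,0,0,0,35, 0,0,0,0,0,0,25, 0,0,0,0,0,0,20, 0,0,0,0,0,0,20, 0,0,0,0,0,0,20, 0,0,0,0,0,0,20]' 30
```

```text
time: 17.15
tool_pos: [0.444, 0.1616, 0.0016]
tcp_rot: [0.19, -3.134, 0.001]
wrist_force: [-0.3, 0.6, 0.5]
width: 0.7
grip_force: 0.0
time: 17.95
tool_pos: [0.4461, 0.1622, 0.0042]
tcp_rot: [-0.19, 3.134, 0.001]
wrist_force: [-1.0, 0.4, 6.2]
width: 0.359
grip_force: 29.6
```

```bash
python3 -m inch '[0,0,-4,0,0,0,20, 0,0,-10,0,0,0,20, 0,0,-20,0,0,0,20, 0,0,-25,0,0,0,20, 0,0,-20,0,0,0,20, 0,0,-12,0,0,0,20, 0,0,-6,0,0,0,20, 0,0,-3,0,0,0,20]'
python3 - <<'E'
from h import *
s=sensors.read_state();print(s["width"])
t=viewer.camera_params("top");x=plane(t,(160+101/2.4,96+131/2.4),.018);print(x)
go((x[0]-.12,x[1],.105))
go((x[0],x[1],.105))
E
```

```text
time: 18.75
tool_pos: [0.445, 0.1618, 0.1033]
tcp_rot: [-0.19, 3.135, 0.0]
wrist_force: [-0.7, 0.3, -0.4]
width: 0.362
grip_force: 29.7
0.36209587524427106
[0.59525172 0.25785024 0.018     ]
at [0.445  0.1618 0.1033] yaw 96.9 q6 -1.4 turn z 0 then shift [-41.7  91.7  -1.7]
at [0.445  0.1618 0.1033] yaw 96.9 q6 -1.4 turn z 0 then shift [-160.8   77.2   -1.6]
```

```bash
python3 -m inch '[-12,6,-4,0,0,0,20, -24,11,-6,0,0,0,20, -28,13,-6,0,0,0,20, -30,15,-4,0,0,0,20, -28,14,0,0,0,0,20, -22,10,0,0,0,0,20, -12,6,0,0,0,0,20, -4,2,0,0,0,0,20]' && python3 -m inch '[0,0,0,0,0,0,20, 0,0,0,0,0,0,20, 0,0,0,0,0,0,20, 0,0,0,0,0,0,20, 0,0,0,0,0,0,20, 0,0,0,0,0,0,20, 0,0,0,0,0,0,20, 0,0,0,0,0,0,20]'
python3 - <<'E'
from h import *
im=viewer.read_camera("wrist");p=viewer.camera_params("wrist")
go((.5953,.2579,.105))
crop(im,"w6",200,100,240,180,3.3);np.savez("w6.npz",**p)
E
```

```text
time: 19.55
tool_pos: [0.5952, 0.2583, 0.1216]
tcp_rot: [0.191, -3.134, 0.001]
wrist_force: [0.6, -0.1, -0.2]
width: 0.358
grip_force: 29.8
time: 20.35
tool_pos: [0.5945, 0.2575, 0.123]
tcp_rot: [-0.19, 3.136, 0.0]
wrist_force: [-0.4, -0.2, -1.0]
width: 0.36
grip_force: 29.8
at [0.5945 0.2576 0.1229] yaw 96.9 q6 -1.32 turn z 0 then shift [-0.8  0.2 17.9]
```

View pics/w6.png

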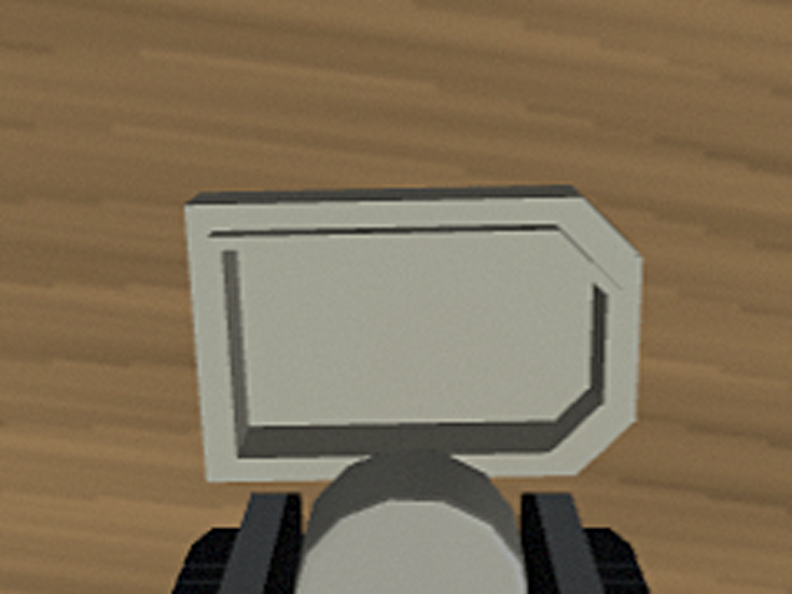

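The box is clear in the view. Its shoulder corners in the crop are (186,206), (207,482), (584,197), (642,257), (637,420) and (577,475), with the cut corners at the right (+y).

Run:
```python
from h import *
p=dict(np.load("w6.npz"))
px=[(186,206),(207,482),(584,197),(642,257),(637,420),(577,475)]
B=np.array([(-34,-52),(34,-52),(-34,38),(-20,52),(20,52),(34,38)])/1000
for z in (.012,.018,.025):
    W=np.array([plane(p,(200+(a+.5)/3.3-.5,100+(b+.5)/3.3-.5),z)[:2] for a,b in px])
    b0=B.mean(0);w0=W.mean(0);H=(B-b0).T@(W-w0)
    yaw=np.arctan2(H[0,1]-H[1,0],H[0,0]+H[1,1]);c,s=np.cos(yaw),np.sin(yaw);M=np.array([[c,-s],[s,c]])
    o=w0-M@b0;sc=np.sum((W-w0)*((B-b0)@M.T))/np.sum((B-b0)**2)
    print(z,"box",o,"yaw",np.degrees(yaw),"scale",sc,"res mm",np.round((W-(B@M.T+o))*1000,1).tolist())
    if z==.018: go((o[0],o[1],.0085),np.degrees(yaw)+90)
```

```text
0.012 box [0.59631916 0.25914467] yaw 8.116970940025793 scale 1.0214638334121209 res mm [[-0.5, -1.3], [0.9, -1.5], [-0.9, 0.5], [-0.5, 0.5], [0.3, 1.0], [0.6, 0.7]]
0.018 box [0.59453354 0.25858541] yaw 8.116970940025784 scale 0.9972548356087846 res mm [[0.1, 0.3], [-0.1, -0.0], [0.0, 0.0], [0.1, -0.3], [-0.1, 0.0], [-0.1, -0.0]]
at [0.5945 0.2576 0.1229] yaw 96.9 q6 -1.32 turn z -1.2 then shift [ -0.2   1.  114.4]
0.025 box [0.59245031 0.25793295] yaw 8.116970940025784 scale 0.9690110048382259 res mm [[0.8, 2.3], [-1.3, 1.7], [1.1, -0.5], [0.9, -1.4], [-0.5, -1.2], [-1.0, -0.9]]
```

```bash
python3 -m inch '[0,1,12,0,0,-1.2,20, 0,0,22,0,0,0,20, 0,0,25,0,0,0,20, 0,0,20,0,0,0,20, 0,0,16,0,0,0,20, 0,0,10,0,0,0,20, 0,0,6,0,0,0,20, 0,0,3,0,0,0,20]' && python3 -m inch '[0,0,0,0,0,0,20, 0,0,0,0,0,0,42, 0,0,0,0,0,0,42, 0,0,0,0,0,0,42, 0,0,-5,0,0,0,42, 0,0,-15,0,0,0,42, 0,0,-30,0,0,0,42, 0,0,-30,0,0,0,42]' && python3 -m inch '[0,0,-30,0,0,0,42, 0,0,0,0,0,0,42, 0,0,0,0,0,0,42, 0,0,0,0,0,0,42, 0,0,0,0,0,0,42, 0,0,0,0,0,0,42, 0,0,0,0,0,0,42, 0,0,0,0,0,0,42]'
python3 - <<'E'
from h import *
im=viewer.read_camera("wrist")
crop(im,"w7",200,100,240,180,2.5)
go((.438,.013,.16),8)
go((.438,.013,.16),98)
E
```

```text
time: 21.2
tool_pos: [0.5945, 0.2586, 0.0085]
tcp_rot: [0.223, -3.134, 0.0]
wrist_force: [0.1, -0.5, -1.0]
width: 0.359
grip_force: 29.8
time: 22.0
tool_pos: [0.5941, 0.2584, 0.0903]
tcp_rot: [0.223, -3.133, 0.0]
wrist_force: [1.6, 1.0, 1.1]
width: 0.49
grip_force: 0.0
time: 22.8
tool_pos: [0.5941, 0.2585, 0.1182]
tcp_rot: [0.223, -3.133, 0.0]
wrist_force: [-0.2, -0.7, 0.4]
width: 0.491
grip_force: 0.0
at [0.5942 0.2585 0.1184] yaw 98.1 q6 -1.34 turn z -89.9 then shift [221.4 188.9 -41.4]
at [0.5942 0.2585 0.1184] yaw 98.1 q6 -1.34 turn z 0.1 then shift [ 188.9 -221.4  -41.4]
```

View pics/w7.png

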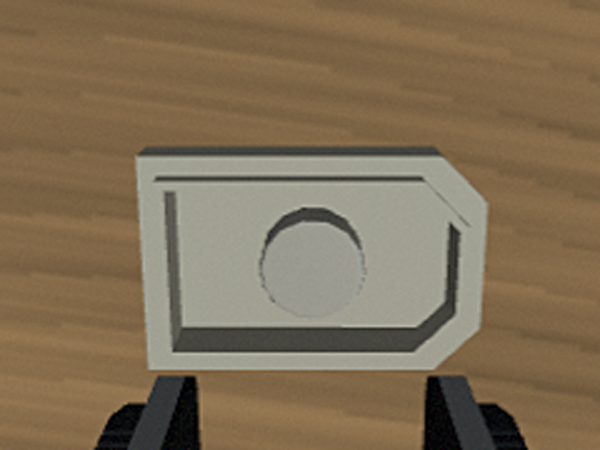

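The stone lies flat in the middle of the box. I'm going to the orange rattle next, since the gripper's yaw already suits it.

```bash
python3 -m inch '[12,-14,-10,0,0,0,42, 26,-30,-10,0,0,0,42, 30,-35,-10,0,0,0,42, 32,-38,-6,0,0,0,42, 32,-38,-5,0,0,0,42, 30,-35,0,0,0,0,42, 19,-22,0,0,0,0,42, 8,-9,0,0,0,0,42]' && python3 -m inch '[0,0,0,0,0,0,42, 0,0,0,0,0,0,42, 0,0,0,0,0,0,42, 0,0,0,0,0,0,42, 0,0,0,0,0,0,42, 0,0,0,0,0,0,42, 0,0,0,0,0,0,42, 0,0,0,0,0,0,42]'
python3 - <<'E'
from h import *
im=viewer.read_camera("wrist");p=viewer.camera_params("wrist");np.savez("w8.npz",**p)
hsv=cv2.cvtColor(im,cv2.COLOR_RGB2HSV);m=((hsv[...,0]>6)&(hsv[...,0]<16)&(hsv[...,1]>200)&(hsv[...,2]>90)).astype(np.uint8)
n,l,st,c=cv2.connectedComponentsWithStats(m);i=1+np.argmax(st[1:,4]);print(st[i],c[i])
g=l==i;e=cv2.PCACompute2(np.argwhere(g)[:,::-1].astype(np.float64),None);d=e[1][0];c=c[i]
x=plane(p,c,.018);a=plane(p,c+20*d,.018)-x;yaw=np.degrees(np.arctan2(a[1],a[0]))%180;print(x,yaw)
go((x[0],x[1],.004),yaw+90)
t=viewer.camera_params("top");sc=viewer.camera_params("scene")
im=im.copy();cv2.circle(im,tuple(int(v) for v in c),2,(0,0,255),-1)
crop(im,"w8",160,80,320,240,2)
E
```

```text
time: 23.65
tool_pos: [0.437, 0.0114, 0.1598]
tcp_rot: [0.219, -3.134, 0.001]
wrist_force: [0.4, 0.3, -0.1]
width: 0.487
grip_force: 0.0
time: 24.45
tool_pos: [0.4386, 0.0132, 0.1598]
tcp_rot: [0.223, -3.134, -0.0]
wrist_force: [-0.5, -0.8, -0.1]
width: 0.493
grip_force: 0.0
[ 304  144   32   96 1402] [318.09914408 191.60342368]
[0.43943753 0.00725039 0.018     ] 7.545804578094077
at [0.4386 0.0131 0.1599] yaw 98.1 q6 -1.74 turn z 0.6 then shift [-1.000e-01 -6.000e+00  1.559e+02]
```

View pics/w8.png

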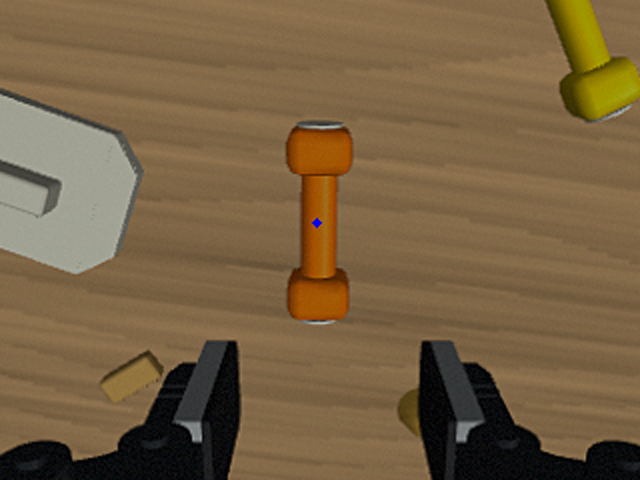

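The rattle's bar midpoint (blue dot) is at pixel (318,192) in the full picture, clear of its neighbours.

```bash
python3 -m inch '[0,-3,10,0,0,0.6,42, 0,-3,25,0,0,0,42, 0,0,30,0,0,0,42, 0,0,32,0,0,0,42, 0,0,28,0,0,0,42, 0,0,17,0,0,0,42, 0,0,9,0,0,0,42, 0,0,4,0,0,0,42]' && python3 -m inch '[0,0,0,0,0,0,42, 0,0,0,0,0,0,30, 0,0,0,0,0,0,15, 0,0,0,0,0,0,10, 0,0,0,0,0,0,8, 0,0,0,0,0,0,8, 0,0,0,0,0,0,8, 0,0,0,0,0,0,8]' 30 && python3 -m inch '[0,0,-4,0,0,0,8, 0,0,-10,0,0,0,8, 0,0,-20,0,0,0,8, 0,0,-25,0,0,0,8, 0,0,-20,0,0,0,8, 0,0,-12,0,0,0,8, 0,0,-6,0,0,0,8, 0,0,-3,0,0,0,8]'
python3 - <<'E'
from h import *
t=viewer.camera_params("top");W=np.array([plane(t,(160+a/2.4,96+b/2.4),.022) for a,b in [(580,44),(712,65),(698,197),(563,178)]])
print(W);c=W.mean(0);e=(W[0]-W[3]+W[1]-W[2]);print(c,np.degrees(np.arctan2(e[1],e[0])))
p=dict(np.load("w3.npz"));print("wrist near corners",[plane(p,(a/1.25,b/1.25),.022) for a,b in [(584,245),(746,295),(670,69)]])
go((c[0],c[1],.11))
E
```

```text
time: 25.3
tool_pos: [0.4385, 0.007, 0.0037]
tcp_rot: [0.206, -3.133, -0.0]
wrist_force: [0.1, -0.3, -0.3]
width: 0.488
grip_force: 0.0
time: 26.1
tool_pos: [0.4407, 0.0071, 0.006]
tcp_rot: [-0.206, 3.133, -0.0]
wrist_force: [-0.9, -0.4, 7.0]
width: 0.171
grip_force: 29.6
time: 26.9
tool_pos: [0.4394, 0.0071, 0.1053]
tcp_rot: [-0.206, 3.134, -0.0]
wrist_force: [0.1, 0.7, -0.4]
width: 0.171
grip_force: 29.3
[[ 0.68354093 -0.18137333  0.022     ]
 [ 0.66635061 -0.30533851  0.022     ]
 [ 0.54109752 -0.28757666  0.022     ]
 [ 0.55659043 -0.16347903  0.022     ]]
[ 0.61189487 -0.23444188  0.022     ] -8.047056140227484
wrist near corners [array([ 0.53315917, -0.28662694,  0.022     ]), array([ 0.66593958, -0.30687272,  0.022     ]), array([ 0.55893887, -0.16690546,  0.022     ])]
at [0.4394 0.0071 0.1053] yaw 97.5 q6 -1.74 turn z 0 then shift [-139.3 -262.1   -4.6]
```

```bash
python3 -m inch '[0,0,0,0,0,7.8,8, 0,0,0,0,0,7.7,8, -10,-10,-2,0,0,0,8, -20,-21,-2,0,0,0,8, -25,-27,0,0,0,0,8, -28,-29,0,0,0,0,8, -28,-29,0,0,0,0,8, -28,-29,0,0,0,0,8]' && python3 -m inch '[-26,-28,0,0,0,0,8, -20,-22,0,0,0,0,8, -13,-14,0,0,0,0,8, -6,-6,0,0,0,0,8, 0,0,0,0,0,0,8, 0,0,0,0,0,0,8, 0,0,0,0,0,0,8, 0,0,0,0,0,0,8]'
python3 - <<'E'
from h import *
im=viewer.read_camera("wrist");p=viewer.camera_params("wrist");np.savez("w9.npz",**p)
go((.612,-.2345,.0095),82)
crop(im,"w9",0,0,640,400,1.25)
E
```

```text
time: 27.7
tool_pos: [0.5576, -0.158, 0.1079]
tcp_rot: [-0.212, -3.133, -0.0]
wrist_force: [0.2, 0.6, -0.1]
width: 0.172
grip_force: 29.3
time: 28.5
tool_pos: [0.6112, -0.2331, 0.1089]
tcp_rot: [-0.216, -3.134, -0.0]
wrist_force: [0.2, -0.1, -1.0]
width: 0.174
grip_force: 29.3
at [ 0.6113 -0.2332  0.109 ] yaw 82.1 q6 -1.84 turn z 0.1 then shift [-0.9 -1.2 99.5]
```

View pics/w9.png

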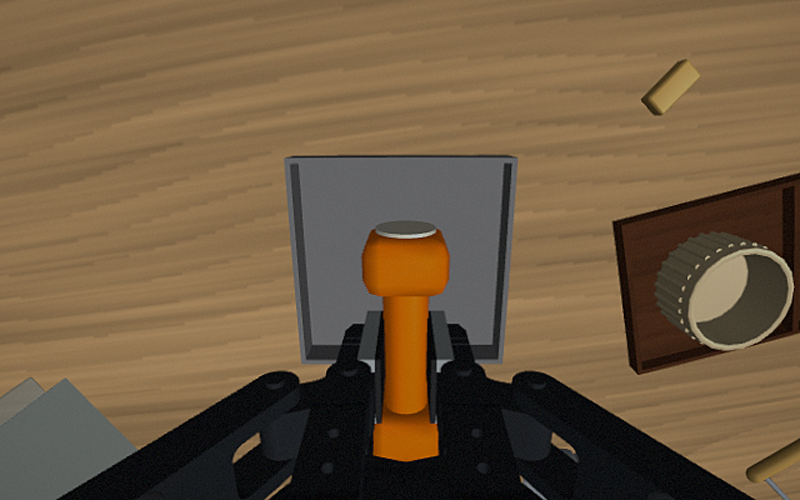

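```bash
python3 -m inch '[0,-1,12,0,0,0,8, -1,0,20,0,0,0,8, 0,0,22,0,0,0,8, 0,0,18,0,0,0,8, 0,0,12,0,0,0,8, 0,0,8,0,0,0,8, 0,0,5,0,0,0,8, 0,0,2,0,0,0,8]' && python3 -m inch '[0,0,0,0,0,0,8, 0,0,0,0,0,0,36, 0,0,0,0,0,0,36, 0,0,0,0,0,0,36, 0,0,-5,0,0,0,36, 0,0,-20,0,0,0,36, 0,0,-30,0,0,0,36, 0,0,-30,0,0,0,36]'
python3 - <<'E'
from h import *
go((.439,-.127,.16),-12.3)
E
```

```text
time: 29.35
tool_pos: [0.6126, -0.2352, 0.0097]
tcp_rot: [0.218, 3.134, -0.0]
wrist_force: [0.7, 1.0, 0.8]
width: 0.175
grip_force: 29.3
time: 30.15
tool_pos: [0.612, -0.235, 0.0956]
tcp_rot: [-0.218, -3.133, -0.001]
wrist_force: [-0.1, 0.0, 0.1]
width: 0.419
grip_force: 0.0
at [ 0.612  -0.235   0.0956] yaw 82.0 q6 -1.84 turn z -85.7 then shift [-68.7 192.1 -64.2]
```

```bash
python3 -m inch '[0,0,-8,0,0,8.57,36, 0,0,-8,0,0,8.57,36, 0,0,-8,0,0,8.57,36, 0,0,-8,0,0,8.57,36, 0,0,-8,0,0,8.57,36, 0,0,-8,0,0,8.57,36, 0,0,-8,0,0,8.57,36, 0,0,-8,0,0,8.57,36]' && python3 -m inch '[0,0,0,0,0,8.57,36, 0,0,0,0,0,8.57,36, 0,0,0,0,0,8.57,36, 10,-27,0,0,0,0,36, 15,-43,0,0,0,0,36, 16,-46,0,0,0,0,36, 16,-45,0,0,0,0,36, 12,-31,0,0,0,0,36]' && python3 -m inch '[0,0,0,0,0,0,36, 0,0,0,0,0,0,36, 0,0,0,0,0,0,36, 0,0,0,0,0,0,36, 0,0,0,0,0,0,36, 0,0,0,0,0,0,36, 0,0,0,0,0,0,36, 0,0,0,0,0,0,36]'
python3 - <<'E'
from h import *
im=viewer.read_camera("wrist");p=viewer.camera_params("wrist");np.savez("w10.npz",**p)
go((.439,-.127,.16))
crop(im,"w10",170,70,300,225,2.66)
E
```

```text
time: 30.95
tool_pos: [0.6125, -0.2352, 0.1598]
tcp_rot: [1.953, 2.46, 0.0]
wrist_force: [-1.0, 0.3, 0.3]
width: 0.422
grip_force: 0.0
time: 31.75
tool_pos: [0.4367, -0.1257, 0.1587]
tcp_rot: [-2.445, -1.971, 0.001]
wrist_force: [0.9, -0.1, 0.6]
width: 0.421
grip_force: 0.0
time: 32.55
tool_pos: [0.4396, -0.1272, 0.1587]
tcp_rot: [-2.445, -1.972, 0.0]
wrist_force: [0.2, -0.7, 0.0]
width: 0.42
grip_force: 0.0
at [ 0.4395 -0.1271  0.1587] yaw -12.2 q6 -0.12 turn z 0 then shift [ 0.  -0.5 -1.3]
```

View pics/w10.png

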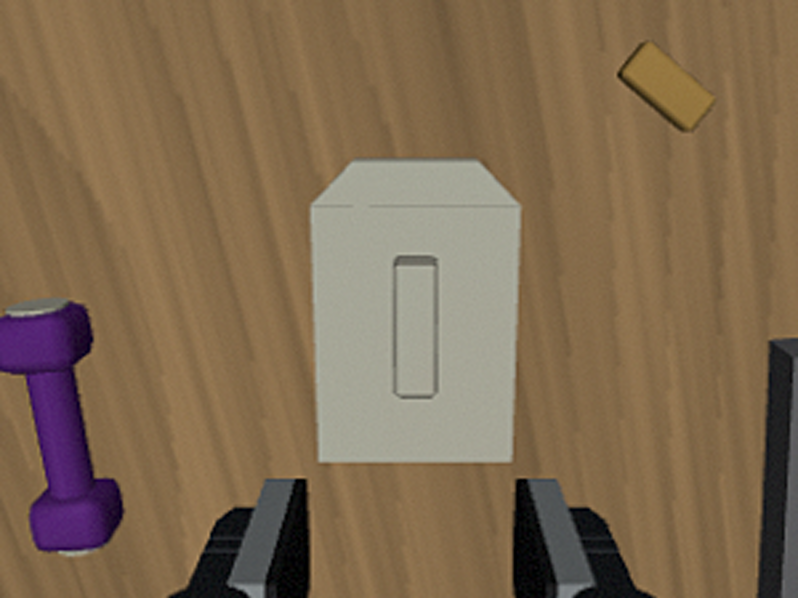

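The lid is seen square-on, with plate corners at crop (319,462), (513,462), (311,206), (352,160), (478,160) and (520,206). The cut corners are at the +y end and the ridge top spans (394-437, 265-398).

```bash
cat >> h.py <<'E'
def fit(p,px,B,z,u0,v0,f):
    B=np.array(B)/1000.;W=np.array([plane(p,(u0+(a+.5)/f-.5,v0+(b+.5)/f-.5),z)[:2] for a,b in px])
    b0=B.mean(0);w0=W.mean(0);H=(B-b0).T@(W-w0);yaw=np.arctan2(H[0,1]-H[1,0],H[0,0]+H[1,1])
    c,s=np.cos(yaw),np.sin(yaw);M=np.array([[c,-s],[s,c]]);o=w0-M@b0
    print("z",z,"pos",o,"yaw",np.degrees(yaw),"scale",np.sum((W-w0)*((B-b0)@M.T))/np.sum((B-b0)**2))
    return o,np.degrees(yaw)
E
python3 - <<'E'
from h import *
p=dict(np.load("w10.npz"))
o,y=fit(p,[(319,462),(513,462),(311,206),(352,160),(478,160),(520,206)],[(-34,-52),(34,-52),(-34,38),(-20,52),(20,52),(34,38)],.012,170,70,2.66)
o2,y2=fit(p,[(394,265),(437,265),(394,398),(437,398)],[(-7,22),(7,22),(-7,-22),(7,-22)],.030,170,70,2.66)
go((o[0],o[1],.016),y)
E
```

```text
z 0.012 pos [ 0.43952207 -0.12912414] yaw -12.09980111346619 scale 1.000247103993346
z 0.03 pos [ 0.43944443 -0.12893624] yaw -12.193845040030212 scale 0.9870765343846338
at [ 0.4395 -0.1271  0.1587] yaw -12.2 q6 -0.12 turn z -0.1 then shift [ -1.9   0.5 142.7]
```

```bash
python3 -m inch '[-1,0.5,10,0,0,0,36, -0.9,0,25,0,0,0,36, 0,0,28,0,0,0,36, 0,0,28,0,0,0,36, 0,0,24,0,0,0,36, 0,0,16,0,0,0,36, 0,0,9,0,0,0,36, 0,0,3.5,0,0,0,36]' && python3 -m inch '[0,0,0,0,0,0,36, 0,0,0,0,0,0,25, 0,0,0,0,0,0,10, 0,0,0,0,0,0,6, 0,0,0,0,0,0,6, 0,0,0,0,0,0,6, 0,0,0,0,0,0,6, 0,0,0,0,0,0,6]' 50 && python3 -m inch '[0,0,-4,0,0,0,6, 0,0,-10,0,0,0,6, 0,0,-20,0,0,0,6, 0,0,-25,0,0,0,6, 0,0,-20,0,0,0,6, 0,0,-12,0,0,0,6, 0,0,-6,0,0,0,6, 0,0,-3,0,0,0,6]'
python3 - <<'E'
from h import *
go((.5945,.2586,.13),8.1)
E
```

```text
time: 33.4
tool_pos: [0.4386, -0.1287, 0.0141]
tcp_rot: [-2.444, -1.971, 0.002]
wrist_force: [0.4, -0.5, -0.3]
width: 0.422
grip_force: 0.0
time: 34.2
tool_pos: [0.4408, -0.1295, 0.0166]
tcp_rot: [2.444, 1.971, 0.002]
wrist_force: [-1.3, -0.9, 5.7]
width: 0.147
grip_force: 51.5
time: 35.0
tool_pos: [0.4395, -0.129, 0.1157]
tcp_rot: [2.445, 1.972, 0.0]
wrist_force: [-0.0, 0.5, -1.0]
width: 0.147
grip_force: 50.6
at [ 0.4395 -0.129   0.1157] yaw -12.2 q6 -0.13 turn z -20.3 then shift [361.9 208.1 -14.3]
```

```bash
python3 -m inch '[0,0,-5,0,0,-6.8,6, 0,0,-5,0,0,-6.8,6, 0,0,-4,0,0,-6.7,6, 12,7,0,0,0,0,6, 22,13,0,0,0,0,6, 28,16,0,0,0,0,6, 30,17,0,0,0,0,6, 30,17,0,0,0,0,6]' && python3 -m inch '[32,18,0,0,0,0,6, 32,19,0,0,0,0,6, 32,18,0,0,0,0,6, 32,19,0,0,0,0,6, 30,17,0,0,0,0,6, 28,16,0,0,0,0,6, 24,14,0,0,0,0,6, 18,10,0,0,0,0,6]' && python3 -m inch '[9,5,0,0,0,0,6, 3,2,0,0,0,0,6, 0,0,0,0,0,0,6, 0,0,0,0,0,0,6, 0,0,0,0,0,0,6, 0,0,0,0,0,0,6, 0,0,0,0,0,0,6, 0,0,0,0,0,0,6]'
python3 - <<'E'
from h import *
im=viewer.read_camera("wrist");p=viewer.camera_params("wrist");np.savez("w11.npz",**p)
go((.5945,.2586,.0346),8.1)
crop(im,"w11",0,0,640,400,1.25)
E
```

```text
time: 35.8
tool_pos: [0.4911, 0.0027, 0.1281]
tcp_rot: [-2.059, -2.37, 0.002]
wrist_force: [0.2, -0.3, -0.8]
width: 0.148
grip_force: 50.6
time: 36.6
tool_pos: [0.589, 0.2473, 0.1276]
tcp_rot: [-2.057, -2.372, 0.003]
wrist_force: [-0.4, -0.4, -0.4]
width: 0.144
grip_force: 50.6
time: 37.4
tool_pos: [0.5947, 0.2583, 0.1296]
tcp_rot: [2.06, 2.372, 0.0]
wrist_force: [-0.2, -0.5, 0.1]
width: 0.145
grip_force: 50.6
at [0.5948 0.2584 0.1295] yaw 8.1 q6 0.23 turn z -0.0 then shift [ 0.2 -0.2 94.9]
```

View pics/w11.png

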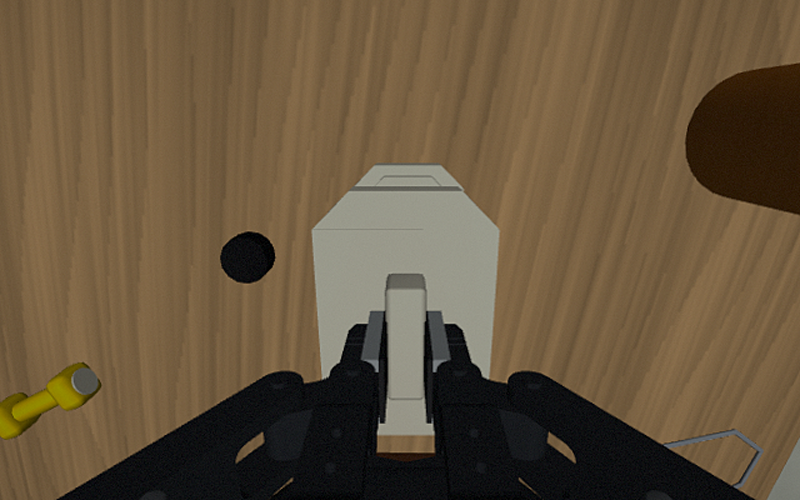

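The lid is held over the box, cut corners toward the box's cut end. Its corners are at crop (312,231), (355,188), (463,188) and (499,231). I'll check its offset in the grip.

Run:
```python
from h import *
p=dict(np.load("w11.npz"))
for z in (.122,.125):fit(p,[(312,231),(355,188),(463,188),(499,231)],[(-34,38),(-20,52),(20,52),(34,38)],z,0,0,1.25)
fit(p,[(374,165),(440,165)],[(-20,52),(20,52)],.018,0,0,1.25)
```

```text
z 0.122 pos [0.59381183 0.25852076] yaw 7.718422122408882 scale 1.0078923499848702
z 0.125 pos [0.59371697 0.25909539] yaw 7.718422122408878 scale 0.9877036577853165
z 0.018 pos [0.59437125 0.25847046] yaw 8.021246372083185 scale 0.9828627758857208
```

```bash
python3 -m inch '[0,0.3,10,0,0,0,6, 0,0,20,0,0,0,6, 0,0,22,0,0,0,6, 0,0,16,0,0,0,6, 0,0,10,0,0,0,6, 0,0,6,0,0,0,6, 0,0,0,0,0,0,6, 0,0,0,0,0,0,6]' && python3 -m inch '[0,0,2,0,0,0,6, 0,0,2,0,0,0,6, 0,0,2,0,0,0,6, 0,0,1.5,0,0,0,6, 0,0,1.5,0,0,0,6, 0,0,1.5,0,0,0,6, 0,0,0,0,0,0,6, 0,0,0,0,0,0,6]'; python3 -c "
from h import *
go((.5945,.2586,.0346),8.1)"
```

```text
time: 38.25
tool_pos: [0.5957, 0.2589, 0.0461]
tcp_rot: [2.059, 2.372, 0.002]
wrist_force: [0.4, 0.3, -0.5]
width: 0.143
grip_force: 50.6
time: 39.05
tool_pos: [0.595, 0.2586, 0.0348]
tcp_rot: [-2.06, -2.372, 0.0]
wrist_force: [0.4, -0.7, 0.0]
width: 0.15
grip_force: 50.6
at [0.595  0.2586 0.0348] yaw 8.1 q6 0.23 turn z -0.0 then shift [ 0.1 -0.5  0.2]
```

```bash
python3 -m inch '[0,0,0.8,0,0,0,6, 0,0,0.7,0,0,0,6, 0,0,0.5,0,0,0,6, 0,0,0,0,0,0,6, 0,0,0,0,0,0,6, 0,0,0,0,0,0,6, 0,0,0,0,0,0,6, 0,0,0,0,0,0,6]'
```

```text
time: 39.85
tool_pos: [0.5951, 0.2586, 0.0346]
tcp_rot: [2.06, 2.372, 0.0]
wrist_force: [-3.6, -1.1, 10.1]
width: 0.145
grip_force: 51.9
```

It touches at exactly the seated height with 10 N, so I'll release, retreat and check.

```bash
python3 -m inch '[0,0,-0.5,0,0,0,6, 0,0,0,0,0,0,36, 0,0,0,0,0,0,36, 0,0,0,0,0,0,36, 0,0,-5,0,0,0,36, 0,0,-20,0,0,0,36, 0,0,-30,0,0,0,36, 0,0,-35,0,0,0,36]' && python3 -m inch '[-20,-20,-10,0,0,0,36, -20,-30,0,0,0,0,36, -20,-40,0,0,0,0,36, 0,-40,0,0,0,0,36, 0,-20,0,0,0,0,36, 0,0,0,0,0,0,36, 0,0,0,0,0,0,36, 0,0,0,0,0,0,36]'
python3 - <<'E'
from h import *
t=viewer.read_camera("top");s=viewer.read_camera("scene")
a=cv2.resize(t[80:260,160:480],None,fx=2.4,fy=2.4);b=cv2.resize(s[200:330,120:480],(768,277))
a=a[:310];o=np.vstack([a,b]);print(o.shape);cv2.imwrite("pics/fin.png",o[:,:,::-1])
E
```

```text
time: 40.65
tool_pos: [0.5939, 0.2582, 0.1229]
tcp_rot: [-2.059, -2.371, 0.004]
wrist_force: [-0.3, 0.2, -0.7]
width: 0.42
grip_force: 0.0
time: 41.45
tool_pos: [0.4565, 0.1786, 0.1341]
tcp_rot: [2.059, 2.371, 0.003]
wrist_force: [-1.3, 0.3, -0.2]
width: 0.424
grip_force: 0.0
(587, 768, 3)
```

View pics/fin.png

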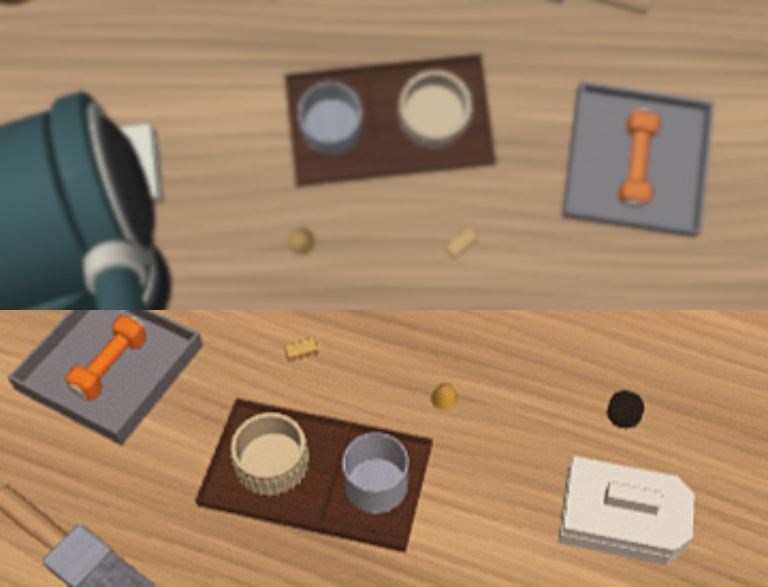

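The final views show the cup in the smaller bay and the ramekin in the larger, both upright. The rattle lies flat in the toy tray, and the lid is level on the box with its cut corners over the box's. The gripper touches nothing.

```bash
python3 -c "
from workcell import job
print(job.finish_job())"
```

```text
the job is handed in; nothing more can be done
None
```

The job is handed in at about 41 s: cup and ramekin upright in their bays, rattle flat in the toy tray, stone flat in the treat box, and the lid then seated level on it, cut corners over cut corners.

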